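# Uncouple a spent filter cartridge from its sprung-sleeve coupling

### The job

Take the spent water-filter cartridge off the filter station: push the blue-rimmed sprung sleeve of its quick coupling all the way back (down) onto its stop, draw the cartridge out while the sleeve is back, and let the sleeve snap forward again. Then lower the cartridge, nipple first, into the grey drain stand and let go once it stands fully home and upright. Do not lean hard on the coupling or wrench at a cartridge that is still locked, and leave the mug, spice jars and pot where they are.

Things in the scene. Friction and masses are not known exactly. Their poses are not given: they have to be found in the camera images.
- station: Filter station, fixed, on levelling feet (height varies by 6 mm): white base 100x100 mm, top 18 mm above the origin, an upright coupling on its middle and a low steel outlet stub (up to 41 mm high) on its +x side. Origin under the middle of the base, z up along the coupling's axis. Delicate: the robot must not load it with over 35 N, nor the cartridge strain in it with over 40 N.
- bore_mouth (a point): Centre of the mouth of the coupling's fixed brass core, 60 mm above the station's origin; core 24 mm across, 17 mm bore. The coupled cartridge's shoulder lies here. Once raised 2 mm the cartridge itself holds the sleeve back at about 0.009 until drawn out by about 15 mm; then the sleeve snaps forward to 0. Drawing it out takes up to about 15 N.
- sleeve_top (a point): Centre of the top face of the sleeve's blue rim; moves with the sleeve. The rim is a flat ring, outer diameter 56 mm, inner diameter 29 mm, 6 mm thick, 75 mm above the station's origin when the sleeve is forward. Below it the steel sleeve is 45 mm across.
- sleeve (a joint): Sleeve travel in m: 0 forward (up), 0.012 at its hard stop when pushed straight down; spring 6 N to start, 12 N at the stop. The lock is open beyond 0.009. The sleeve follows up whatever holds it down, so press it to the stop (a steep rise of force), grip the cartridge just above the rim with the fingertips still on the rim, then lift: the first 2 mm must pass before the lock shuts.
- cartridge: Spent filter cartridge, about 70 g: white cylinder 25 mm across and 44 mm tall with a blue band near its top, and below it a brass nipple 14 mm across and 30 mm long with a locking groove. Origin at the centre of the shoulder (underside of the white cylinder), z up along its axis. Coupled, the shoulder is 15 mm below the rim of the forward sleeve and 3 mm below the rim of the retracted sleeve.
- nipple_end (a point): Centre of the lower end of the cartridge's nipple, 30 mm below the cartridge's origin.
- drain_stand: Grey drain stand, fixed: a round foot 80 mm across with an upright tube, 34 mm outer and 18 mm inner diameter, 40 mm high in all, well 30 mm deep. Origin at the centre of its underside.
- well_mouth (a point): Centre of the drain stand's open top, 40 mm above the worktop. When the cartridge is fully home its shoulder is level with this point.
- mug: White patterned mug, about 92x127x95 mm with its handle, loose; origin under its middle. Bystander.
- spice_green: Small spice jar with a green lid, 40 mm across, 77 mm tall, loose; origin under its middle. Bystander.
- spice_yellow: Small spice jar with a yellow lid, 40 mm across, 73 mm tall, loose; origin under its middle. Bystander.
- olive_pot: Squat green pot with a cream lid, 55 mm across, 71 mm tall, loose; origin under its middle. Bystander.
Mind the look-alikes: they are no part of the job. There is more than one size of the cartridge; the job needs the smaller.

How it is judged:
By the outcome, as a careful person would: the job done as asked, in the order asked, and still so for the second after the job is handed in, with the robot touching nothing.
It also fails if it takes over 45 s, if anything falls off the work surface, if the arm or the gripper's body presses on something with over 40 N, if the wrist force passes 120 N, or if a joint passes its speed limit or range.

### The arm

A 6-joint arm with a two-finger parallel gripper is mounted at the origin on a cart in front of the work surface, level with it; the furniture and walls round the work are solid. World frame = base frame: x ahead of the robot, y to its left, z up, the work surface at z = 0. Lengths are in mm, angles in rad, forces in N, time in s.
With the tool pointing down it reaches from about 350 to 975 mm from the base axis. Payload 7.1 kg.
Tool frame: the origin (TCP) lies midway between the tips of the shut fingers; the grasp point (between the pads) lies 19 mm behind it (ctrl.tcp_to_grasp is the distance from the TCP to the grasp point, in mm); z points along the fingers, y is the line along which they close (so a half turn about z gives the same grasp; the last joint's range is limited). The gripper opens to 88 mm and grips with 3 to 60 N. Pads are 20 mm wide; open, the fingers measure 115 mm over their backs; the gripper's body (75 mm by 178 mm) begins 61 mm behind the grasp point.
Start: joints at [-1.305, 0.423, 1.63, -0, 1.089, -0.019], TCP at [175.622, -599.801, 222.675] pointing down, gripper open.
Joint ranges: [-3, 3], [-0.9, 2.11], [0.09, 2.58], [-1.31, 4.45], [0.11, 2.69], [-2.54, 2.54]. Speed limits (rad/s): [2.39, 2.39, 3.01, 3.14, 3.14, 3.14].

### API

Orientations are given as a rotation vector (axis times angle).
In Python, from workcell import get_obs, cams, ticket, boxes_of, ctrl gives the robot as it stands.
- The arm moves only by the shell command python3 -m creep 'ROWS' [OPENING]. ROWS is JSON, one flat list of numbers, 4 for each row, row after row: the shift along the world's x, y, z in m, then the turn about the world's z in rad. In form: [tx, ty, tz, spin, tx, ty, tz, spin, ...]. A call has 1 to 10 rows; each row is the pose to reach, as a shift and turn from the pose commanded when the call began; what a row does not reach only later rows make up. A row lasts 1/12 s, in which the tool goes at most 41.7 mm and 7.16 degrees, less where a joint would pass 70% of its speed; a pose out of reach is approached as far as the arm can. A call with a gripper value outside its range is refused whole. OPENING is the opening, from 0 (shut) to 1 (fully open), set as the call begins (- or left out, the last holds). The fingers move at their own pace and stop on an object; the grip force is fixed at half the most. Time passes only in rows, so rows that repeat a pose let the fingers close. It gives the time, the measured TCP pose, the force, the opening and the grip force at its end, in the units of the state.
- get_obs(): the state, without advancing time (a new reading comes with each control period).
- cams.get_image(name): name is "side" or "top"; returns (picture, depth): 420x560x3 uint8, red, green, blue; 420x560 float32, mm along the optical axis (not along the pixel's ray), 0 where there is no reading.
- cams.get_calibration(name): a dict with "mtx" (3x3 intrinsics, pixels), "D" ([k1, k2, p1, p2, k3] as OpenCV has them; the pictures are not rectified), "R" (3x3) and "t" (3): a world point X has camera coordinates R X + t. Camera axes: x right, y down, z forward; pixel columns grow to the right and rows downward; lengths in mm; the calibration is good to about 2 mm. A picture is of the moment at which its call begins. get_calibration takes no time and is no camera call.
- ticket.close_job(): hands the job in; it is judged then, once.
Trained networks look in the newest picture that a camera, given by its name, has taken for a name from the list of things; names that differ only in an ending like _2 or _b are one class to them, and where a whole thing is asked for, a point or a joint stands for the part that bears it (a point fixed in the world has none). Each returns a list of dicts, best first, with "score" (0 to 1); they miss things now and then, are a little off and sometimes report something else, mostly with a low value. They report only what shows in the picture. A call takes as long as a camera call. They do not tell look-alikes from the thing itself.
- boxes_of(camera, target): "centre" ([column, row] in pixels, amid what is visible of it).
The state is a dict: "t": time; "qpos": joint angles; "qvel": joint speeds; "joint_torque": joint torques, N m; "ee_pos": TCP position; "orientation": TCP orientation; "ft_force": force on the tool from outside, world axes, zero at the start; "moment": the same for the moment, N m; "width": finger opening in mm; "grasp_force": force on a finger pad.
Only numpy, scipy, OpenCV 4.12 (cv2) and the standard library are available. Lean on these libraries where they do the work, as an engineer would, in place of code of your own. Each camera call takes 0.05 s, during which the arm holds its last target. There are 200 camera calls.

## Working session

There is one attempt and no reset: what is moved stays moved. The work goes in short steps, Python scripts to look and compute and a shell command to move; the robot and the scene stay as the last step left them, time stands still between calls to the robot, and variables do not carry over. Pictures are saved under pics/ and viewed, at most 10 in all, crops included, and the job is handed in when it is done.

```bash
mkdir -p pics; ls
cat > h.py <<'E'
import numpy as np,cv2
from workcell import get_obs,cams,ticket,boxes_of,ctrl
def shot(n,f,crop=None,s=1):
    im,d=cams.get_image(n); np.savez('/tmp/%s.npz'%n,im=im,d=d)
    o=im[...,::-1]
    if crop: c0,r0,c1,r1=crop; o=o[r0:r1,c0:c1]
    cv2.imwrite('pics/'+f,cv2.resize(o,None,fx=s,fy=s,interpolation=cv2.INTER_CUBIC)); return im,d
def ray(n,px):
    c=cams.get_calibration(n);R=np.array(c['R']);t=np.array(c['t']).ravel()
    u=cv2.undistortPoints(np.array([[px]],float),np.array(c['mtx'],float),np.array(c['D'],float))[0,0]
    return -R.T@t, R.T@np.array([u[0],u[1],1.])
def at_z(n,px,z):
    o,v=ray(n,px); return o+v*(z-o[2])/v[2]
def at_d(n,px,d):
    o,v=ray(n,px); return o+v*d
def tri(a,pa,b,pb):
    o1,v1=ray(a,pa);o2,v2=ray(b,pb);s=np.linalg.lstsq(np.c_[v1,-v2],o2-o1,rcond=None)[0]
    p,q=o1+v1*s[0],o2+v2*s[1];return (p+q)/2,np.linalg.norm(p-q)
def cloud(n,d):
    h,w=d.shape;c=cams.get_calibration(n);R=np.array(c['R']);t=np.array(c['t']).ravel()
    g=np.stack(np.meshgrid(np.arange(w),np.arange(h)),-1).reshape(-1,1,2).astype(float)
    u=cv2.undistortPoints(g,np.array(c['mtx'],float),np.array(c['D'],float)).reshape(-1,2)
    X=np.c_[u,np.ones(len(u))]*d.reshape(-1,1); return ((X-t)@R).reshape(h,w,3)
def proj(n,X):
    c=cams.get_calibration(n);return cv2.projectPoints(np.array([X],float),cv2.Rodrigues(np.array(c['R'],float))[0],np.array(c['t'],float),np.array(c['mtx'],float),np.array(c['D'],float))[0].ravel()
E
python3 - <<'E'
from h import *
np.set_printoptions(precision=1,suppress=True)
for n in('side','top'):
    im,d=shot(n,n+'0.png',None,1.4);P=cloud(n,d)
    for k in('station','sleeve_top','cartridge','drain_stand','mug','spice_green','spice_yellow','olive_pot'):
        for r in boxes_of(n,k):
            c,rr=map(int,np.round(r['centre']));print(n,k,round(r['score'],2),c,rr,P[rr,c])
E
```

```text
pics
side station 0.82 286 265 [ 546.4 -267.3   28.8]
side sleeve_top 0.6 282 247 [ 538.1 -272.6   79.3]
side cartridge 0.74 284 235 [ 543.  -260.4   97.5]
side cartridge 0.66 227 265 [ 436.6 -302.8   70.8]
side cartridge 0.46 346 248 [ 667.4 -248.1   45.4]
side spice_green 0.81 346 247 [ 667.4 -247.3   47.3]
side spice_yellow 0.88 323 190 [662.  -27.1  43.1]
side olive_pot 0.59 252 308 [ 476.9 -401.    63.4]
top station 0.83 338 217 [ 524.5 -241.    81.7]
top sleeve_top 0.58 339 214 [ 532.5 -243.5   72.3]
top sleeve_top 0.2 230 146 [659.5 -11.5  74.3]
top cartridge 0.66 357 268 [ 425.4 -280.8   96. ]
top cartridge 0.49 346 203 [ 547.9 -252.8  108.5]
top drain_stand 0.91 200 199 [550.9  45.8  38.8]
top mug 0.61 253 196 [560.5 -66.6  59. ]
top spice_green 0.68 335 150 [ 665.4 -228.4   75.5]
top spice_yellow 0.88 231 147 [657.9 -13.6  73.1]
top olive_pot 0.91 402 244 [ 481.1 -371.1   70.6]
```

View pics/side0.png

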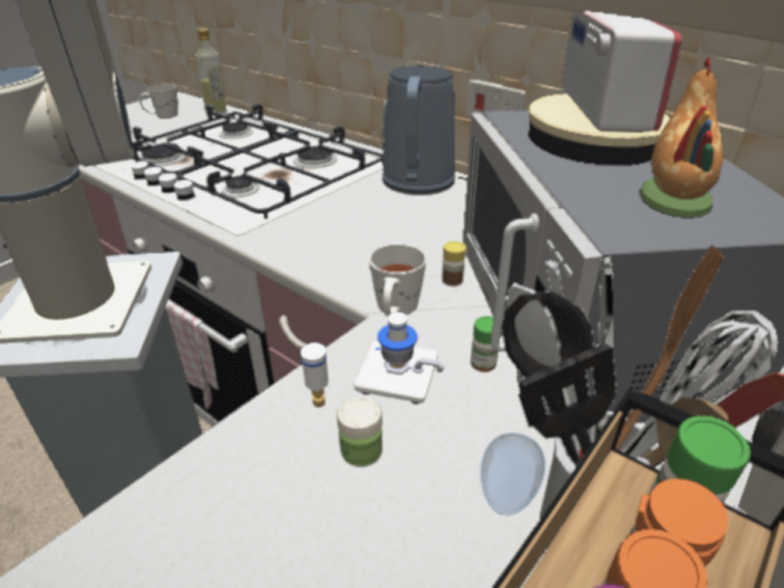

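View pics/top0.png

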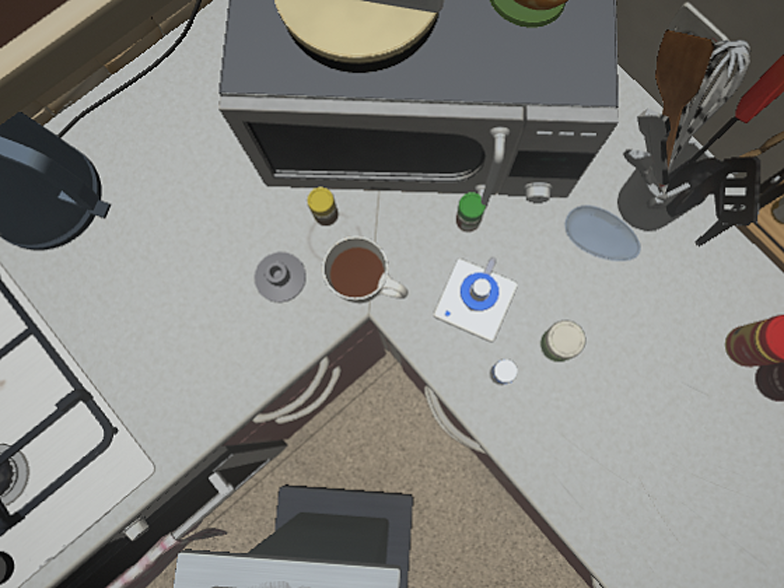

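The side picture shows the white cartridge coupled in the blue-rimmed sleeve at about (284,232), native pixels. A larger free-standing cartridge stands at (226,262).

In the top picture the coupled cartridge is at (343,207), the look-alike at (360,265) and the stand's well at (198,195). Candidates for the cartridge are therefore side (284,235)/top (345,205), which is coupled and wanted; side (227,265)/top (358,267), which is loose and larger; and (346,248), a green jar. I choose the coupled one and will measure it and check a crop.

Run:
```python
from h import *
np.set_printoptions(precision=1,suppress=True)
el={}
for n,box in(('side',(255,205,320,285)),('top',(305,180,375,245))):
    z=np.load('/tmp/%s.npz'%n);im,d=z['im'],z['d'];P=cloud(n,d)
    c0,r0,c1,r1=box
    hsv=cv2.cvtColor(im,cv2.COLOR_RGB2HSV)
    m=cv2.inRange(hsv,(105,150,60),(130,255,255));k=np.zeros_like(m);k[r0:r1,c0:c1]=m[r0:r1,c0:c1]
    nn,l,s,_=cv2.connectedComponentsWithStats(k);i=1+s[1:,4].argmax()
    c=cv2.findContours((l==i).astype('uint8'),0,1)[0][0];e=cv2.fitEllipse(cv2.convexHull(c));el[n]=e[0];print(n,e,s[i])
    q=P[l==i];print('rim cloud',np.median(q,0),np.percentile(q[:,2],[10,50,90]), q[:,:2].min(0),q[:,:2].max(0))
    w=P[r0:r1,c0:c1].reshape(-1,3);b=w[(w[:,2]>98)&(w[:,2]<120)];print('cart top',len(b),np.median(b,0) if len(b) else 0, np.percentile(b[:,2],[50,90]))
    b=w[(w[:,2]>12)&(w[:,2]<30)];print('base',len(b),np.median(b,0))
    cv2.imwrite('pics/crop_%s.png'%n,cv2.resize(im[r0:r1,c0:c1,::-1],None,fx=6,fy=6,interpolation=cv2.INTER_CUBIC))
    if n=='top':
        for zz in(72,75,78,81): print(zz,at_z('top',e[0],zz))
print(tri('side',el['side'],'top',el['top']))
# stand
z=np.load('/tmp/top.npz');P=cloud('top',z['d']);im=z['im'];w=P[165:230,165:235].reshape(-1,3)
r=w[(w[:,2]>33)&(w[:,2]<46)];print('stand top',len(r),(r.min(0)+r.max(0))/2,r.mean(0),np.ptp(r,axis=0),np.median(r[:,2]))
f=w[(w[:,2]>4)&(w[:,2]<30)];print('foot',len(f),np.median(f,0))
cv2.imwrite('pics/crop.png',np.hstack([cv2.resize(cv2.imread('pics/crop_side.png'),(390,480)),cv2.resize(im[165:230,165:220,::-1],(400,480),interpolation=2)]))
print(get_obs()['orientation'],get_obs()['ee_pos'],get_obs()['ft_force'],get_obs()['t'],get_obs()['width'])
```

```text
side ((283.385986328125, 240.49960327148438), (17.92700958251953, 26.589313507080078), 91.01545715332031) [271 233  26  17 210]
rim cloud [ 540.3 -263.6   79.3] [77.1 79.3 80.3] [ 480.8 -844.9] [ 567.1 -229. ]
cart top 138 [ 541.7 -253.9  107.5] [107.5 109. ]
base 1564 [ 541.3 -265.9   22.2]
top ((342.0028076171875, 207.94883728027344), (26.027090072631836, 26.273054122924805), 98.46640014648438) [329 195  27  26 331]
rim cloud [ 540.4 -245.2   80.9] [78.8 80.9 83.2] [ 349.9 -274.4] [ 573.4 -163.9]
cart top 137 [ 541.7 -249.   109.4] [109.4 111.5]
base 1579 [ 529.  -242.1   23.6]
72 [ 545.4 -248.9   72. ]
75 [ 544.7 -248.7   75. ]
78 [ 544.1 -248.4   78. ]
81 [ 543.5 -248.1   81. ]
(array([ 543.9, -248.7,   75.2]), np.float64(1.5651692963968258))
stand top 156 [560.4  53.4  38. ] [560.2  52.8  38.7] [32.4 33.5  9.5] 38.78355407455723
foot 842 [557.3  50.1   7.1]
[3.1 0.4 0. ] [ 175.6 -599.8  222.7] [-0.4 -0.7  0.1] 0.9 87.67319345208735
```

View pics/crop.png

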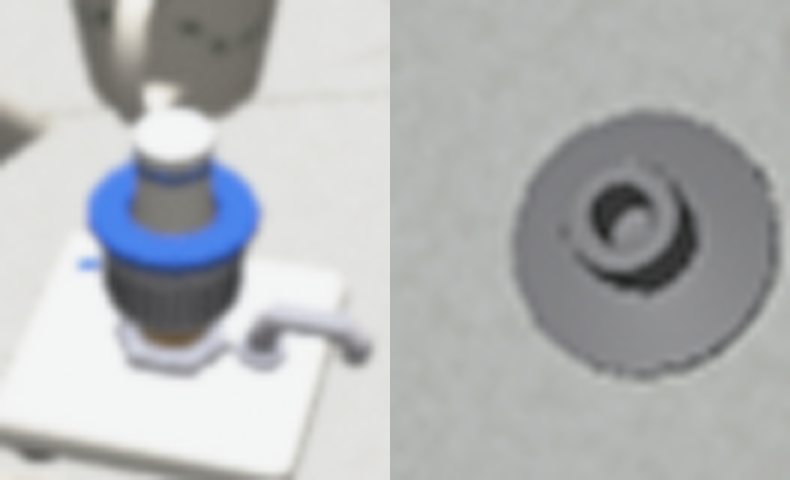

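The left crop shows the short white cartridge seated in the blue-rimmed coupling, which confirms the choice. The right crop shows the stand's tube with its open well. Estimates are the station at (544,-248.5) with the rim at about z 77, and the stand at about (560,53). Next I move above the station.

```bash
python3 -m creep '[0.368,0.351,-0.02,0, 0.368,0.351,-0.02,0, 0.368,0.351,-0.02,0, 0.368,0.351,-0.02,0, 0.368,0.351,-0.02,0, 0.368,0.351,-0.02,0, 0.368,0.351,-0.02,0, 0.368,0.351,-0.02,0, 0.368,0.351,-0.02,0, 0.368,0.351,-0.02,0]' 0.45
```

```text
t: 1.73
ee_pos: [478.2, -310.8, 206.5]
orientation: [3.109, 0.446, 0.001]
ft_force: [-0.1, -0.6, -0.3]
width: 39.5
grasp_force: 0.0
```

```bash
python3 -m creep '[0.033,0.031,-0.02,0, 0.065,0.062,-0.045,0, 0.065,0.062,-0.07,0, 0.065,0.062,-0.07,0, 0.065,0.062,-0.07,0]'
python3 - <<'E'
from h import *
o=get_obs();print(o['ee_pos'],o['ft_force'],o['width'])
for n in('side','top'):
    im,d=shot(n,'x.png'); c=proj(n,[544,-248.5,115]);print(n,c)
    x,y=c.astype(int);cv2.imwrite('pics/b_%s.png'%n,cv2.resize(im[y-60:y+40,x-50:x+50,::-1],(400,400),interpolation=2))
cv2.imwrite('pics/b.png',np.hstack([cv2.imread('pics/b_side.png'),cv2.imread('pics/b_top.png')]))
E
```

```text
t: 2.15
ee_pos: [541.0, -249.2, 134.8]
orientation: [-3.107, -0.449, 0.006]
ft_force: [-0.4, -1.1, 1.1]
width: 39.4
grasp_force: 0.0
[ 540.99623065 -249.22923037  134.75507472] [-0.39784718 -1.05434303  1.09536868] 39.404378424298734
side [283.89538522 223.50865112]
top [344.0331324  204.12351353]
```

View pics/b.png

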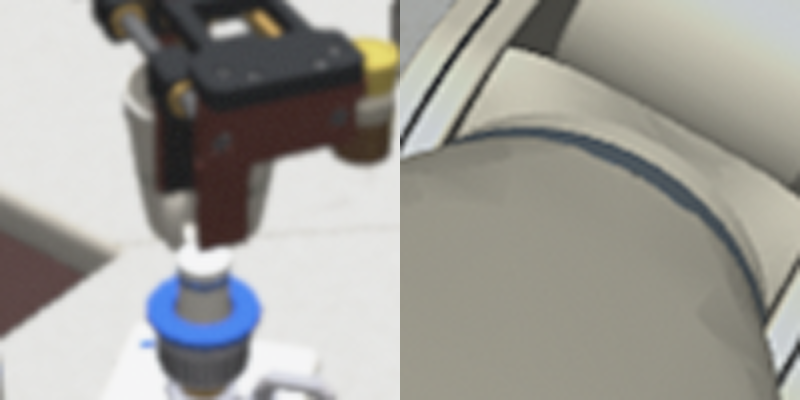

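Run:
```python
from h import *
np.set_printoptions(precision=1,suppress=True)
T=np.array(get_obs()['ee_pos']);R=cv2.Rodrigues(np.array(get_obs()['orientation']))[0]
print(R);c=cams.get_calibration('side');print('cam',-np.array(c['R']).T@np.array(c['t']).ravel())
f=lambda X:(proj('side',X)-[283-50,223-60])*4
for s in(-1,1):
  for r in(19.7,33.2):
    for w in(-10,10): print(s,r,w,f(T+R@[w,s*r,0]),f(T+R@[w,s*r,-40]))
print('cart top centre',f([544,-248.5,107]),'shift 3mm x',f([547,-248.5,107]),'3mm y',f([544,-245.5,107]),'tcp',f(T))
z=np.load('/tmp/side.npz');P=cloud('side',z['d'])
for (a,b) in((224,230),(224,200),(177,170),(205,262),(205,250)): 
    print(a,b,P[163+b//4,233+a//4])
# cart top ellipse in side image: white pixels
```

```text
[[ 1.   0.3  0. ]
 [ 0.3 -1.  -0. ]
 [ 0.   0.  -1. ]]
cam [ 480.8 -844.9  561.4]
-1 19.7 -10 [163.2 188. ] [162.2 114. ]
-1 19.7 10 [203.6 178.8] [203.9 105. ]
-1 33.2 -10 [152.8 172.7] [151.4  99.2]
-1 33.2 10 [192.7 163.7] [192.6  90.5]
1 19.7 -10 [195.4 235.3] [195.4 159.7]
1 19.7 10 [237.2 225.3] [238.6 150. ]
1 33.2 -10 [207.  252.5] [207.4 176.2]
1 33.2 10 [249.3 242.2] [251.1 166.3]
cart top centre [203.5 255.9] shift 3mm x [210.  255.5] 3mm y [202.9 252. ] tcp [199.6 206.4]
224 230 [ 549.8 -277.9  144. ]
224 200 [ 549.6 -278.   159. ]
177 170 [ 532.9 -232.3  146. ]
205 262 [ 543.7 -253.8  108.6]
205 250 [ 540.8 -280.7  135.8]
```

Run:
```python
from h import *
im=np.load('/tmp/side.npz')['im'];x0,y0=233,163
cv2.imwrite('pics/c.png',cv2.resize(im[y0+30:y0+90,x0+25:x0+75,::-1],(500,600),interpolation=cv2.INTER_NEAREST))
```

```text
(no output)
```

View pics/c.png

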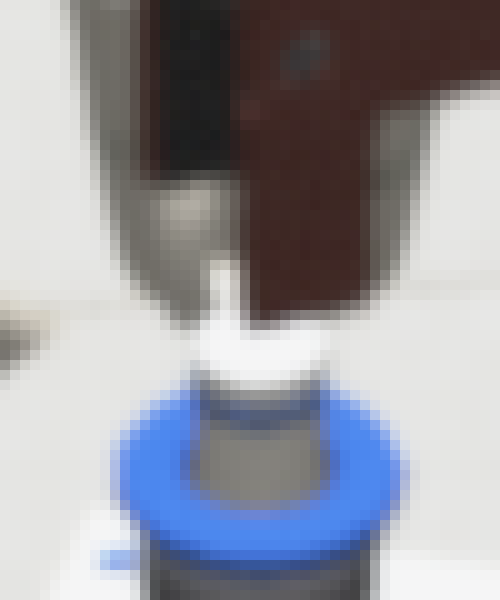

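The crop shows the fingertips above the cartridge; near finger native x 282 to 295, bottom row about 225. That matches the projection of the tool pose, so the side camera agrees with the robot within about 0.5 px. The cartridge is centred at column 283.7. Now I check x and y against that camera.

Run:
```python
from h import *
np.set_printoptions(precision=1,suppress=True)
im=np.load('/tmp/side.npz')['im'];hsv=cv2.cvtColor(im,cv2.COLOR_RGB2HSV)
m=cv2.inRange(hsv,(105,140,60),(130,255,255));k=np.zeros_like(m);k[230:255,262:305]=m[230:255,262:305]
l=cv2.connectedComponentsWithStats(k);i=1+l[2][1:,4].argmax();ys,xs=np.where(l[1]==i);print(xs.min(),xs.max(),ys.min(),ys.max())
# fit by rendering: rim top ring + bottom outline silhouette
a=np.linspace(0,6.283,90)
def box(X,Y,Z):
    p=np.array([proj('side',[X+28*np.cos(t),Y+28*np.sin(t),Z-h]) for t in a for h in(0,6)]);return p.min(0),p.max(0)
for z in(75,77,79,81):
  for y in(-252,-250,-248,-246): print(z,y,*box(544,y,z))
P=cloud('side',np.load('/tmp/side.npz')['d']);q=P[l[1]==i];q=q[abs(q[:,2]-78)<8];t=q[q[:,2]>np.median(q[:,2])-2];print('rim z',np.median(q[:,2]),(q.min(0)+q.max(0))/2,(t.min(0)+t.max(0))/2,np.ptp(t,axis=0))
w=P[125:330,150:400].reshape(-1,3);w=w[(abs(w[:,0]-540)<90)&(abs(w[:,1]+300)<80)];h=np.histogram(w[:,2],np.arange(-6,32,1));print(h[0])
```

```text
271 296 233 249
75 -252 [269.2 232.5] [298.8 253.7]
75 -250 [269.1 231.8] [298.7 253. ]
75 -248 [269.1 231.2] [298.5 252.3]
75 -246 [269.  230.6] [298.4 251.6]
77 -252 [269.2 231.7] [298.8 252.9]
77 -250 [269.1 231. ] [298.7 252.1]
77 -248 [269.1 230.4] [298.6 251.4]
77 -246 [269.  229.8] [298.4 250.7]
79 -252 [269.2 230.8] [298.9 252. ]
79 -250 [269.1 230.2] [298.7 251.3]
79 -248 [269.  229.6] [298.6 250.6]
79 -246 [269. 229.] [298.4 249.9]
81 -252 [269.2 230. ] [298.9 251.2]
81 -250 [269.1 229.4] [298.8 250.5]
81 -248 [269.  228.8] [298.6 249.8]
81 -246 [268.9 228.2] [298.5 249.1]
rim z 79.20781625877754 [ 543.  -253.6   77.9] [ 543.  -253.6   79.3] [48.2 46.7  4.1]
[   1   19  225  866 1294  728  161   22    0    1    0    0    1    6
    6   13    8   18   22   21   20   25   30   32   31   39   96  320
  361  193   47   24   24   29   26   20    9]
```

```bash
python3 - <<'E'
from h import *
o=get_obs();print(o['ee_pos'],o['ft_force'],o['t'])
E
python3 -m creep '[0.001,0,-0.02,0, 0.001,0,-0.042,0, 0.001,0,-0.042,0, 0.001,0,-0.042,0]' 0.40
```

```text
[ 541.82992292 -251.33220412  137.30609482] [ 0.09863197 -0.11708047 -0.46177406] 2.25
t: 2.58
ee_pos: [543.0, -252.2, 96.2]
orientation: [3.109, 0.443, 0.003]
ft_force: [0.0, 0.2, 0.2]
width: 35.0
grasp_force: 0.0
```

```bash
python3 -m creep '[0.001,0.003,-0.006,0, 0.001,0.003,-0.006,0, 0.001,0.003,-0.006,0, 0.001,0.003,-0.006,0]' 0.33;python3 -m creep '[0,0,0,0,0,0,0,0]' 0.30
```

```text
t: 2.92
ee_pos: [543.8, -247.7, 88.6]
orientation: [3.11, 0.445, 0.0]
ft_force: [0.6, 0.3, -0.7]
width: 29.0
grasp_force: 0.0
t: 3.08
ee_pos: [543.9, -247.5, 88.4]
orientation: [3.11, 0.446, 0.0]
ft_force: [0.9, -0.2, 0.4]
width: 26.5
grasp_force: 0.0
```

```bash
python3 -m creep '[0,0,-0.004,0, 0,0,-0.008,0, 0,0,-0.008,0]' 0.35;python3 -m creep '[0,0,-0.003,0,0,0,-0.003,0]';python3 -m creep '[0,0,-0.003,0,0,0,-0.003,0]'
```

```text
t: 3.33
ee_pos: [544.2, -247.5, 79.9]
orientation: [3.11, 0.446, 0.001]
ft_force: [-0.6, -0.1, 4.2]
width: 31.0
grasp_force: 2.7
t: 3.5
ee_pos: [544.2, -247.5, 77.4]
orientation: [3.11, 0.446, 0.001]
ft_force: [-1.5, 1.3, 6.2]
width: 30.3
grasp_force: 3.3
t: 3.67
ee_pos: [544.2, -247.5, 74.6]
orientation: [3.109, 0.446, 0.001]
ft_force: [-0.6, 0.3, 7.5]
width: 30.6
grasp_force: 3.9
```

```bash
python3 -m creep '[0,0,-0.004,0,0,0,-0.004,0]';python3 -m creep '[0,0,-0.002,0,0,0,-0.002,0]';python3 -m creep '[0,0,-0.001,0,0,0,-0.001,0]'
```

```text
t: 3.83
ee_pos: [544.2, -247.6, 70.7]
orientation: [3.109, 0.446, 0.001]
ft_force: [-2.1, 0.9, 8.9]
width: 30.9
grasp_force: 4.6
t: 4.0
ee_pos: [544.2, -247.6, 69.0]
orientation: [3.109, 0.446, 0.001]
ft_force: [-2.6, 0.9, 11.5]
width: 30.6
grasp_force: 5.6
t: 4.17
ee_pos: [544.3, -247.6, 68.8]
orientation: [3.109, 0.446, 0.001]
ft_force: [-3.6, 1.9, 15.6]
width: 30.6
grasp_force: 7.9
```

```bash
python3 -m creep '[0,0,-0.0005,0,0,0,-0.0005,0]' 0.28;python3 -m creep '[0,0,0,0,0,0,0,0,0,0,0,0]' 0
```

```text
t: 4.33
ee_pos: [545.0, -248.2, 68.8]
orientation: [3.108, 0.446, 0.003]
ft_force: [-2.6, 1.6, 16.6]
width: 25.5
grasp_force: 21.3
t: 4.58
ee_pos: [545.0, -248.0, 68.7]
orientation: [3.108, 0.446, 0.003]
ft_force: [-2.3, -0.3, 16.5]
width: 24.7
grasp_force: 33.3
```

```bash
python3 -m creep '[0,0,0.003,0, 0,0,0.006,0, 0,0,0.006,0]'
```

```text
t: 4.83
ee_pos: [544.3, -247.5, 73.4]
orientation: [3.109, 0.446, 0.001]
ft_force: [0.0, -0.1, 3.3]
width: 24.7
grasp_force: 30.3
```

```bash
python3 -m creep '[0,0,0.004,0, 0,0,0.004,0]';python3 - <<'E'
from h import *
im,d=cams.get_image('side');cv2.imwrite('pics/d.png',cv2.resize(im[190:270,245:325,::-1],(560,560),interpolation=2))
E
```

```text
t: 5.0
ee_pos: [544.2, -247.5, 77.0]
orientation: [3.11, 0.446, 0.001]
ft_force: [2.1, 0.1, 2.8]
width: 24.7
grasp_force: 30.0
```

View pics/d.png

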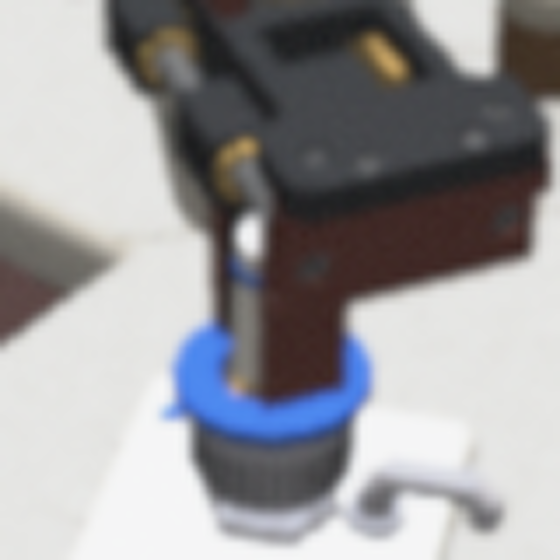

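The crop shows the cartridge rising with the fingers, with its brass nipple just visible at (240,385) in the crop, and the sleeve still back. I continue up.

```bash
python3 -m creep '[0,0,0.005,0, 0,0,0.01,0, 0,0,0.015,0, 0,0,0.02,0]';python3 -m creep '[0,0,0.03,0, 0,0,0.06,0, 0,0,0.09,0, 0,0,0.09,0]'
python3 - <<'E'
from h import *
im,d=cams.get_image('side');cv2.imwrite('pics/e.png',cv2.resize(im[150:270,225:345,::-1],(600,600),interpolation=2))
# stand from saved top image
z=np.load('/tmp/top.npz')['im']
E
```

```text
t: 5.38
ee_pos: [543.5, -247.2, 97.2]
orientation: [-3.109, -0.446, 0.001]
ft_force: [-1.0, 0.0, -0.2]
width: 24.7
grasp_force: 30.0
t: 5.72
ee_pos: [546.4, -248.9, 193.1]
orientation: [3.105, 0.445, 0.011]
ft_force: [0.4, -0.6, -0.1]
width: 24.5
grasp_force: 30.0
```

View pics/e.png

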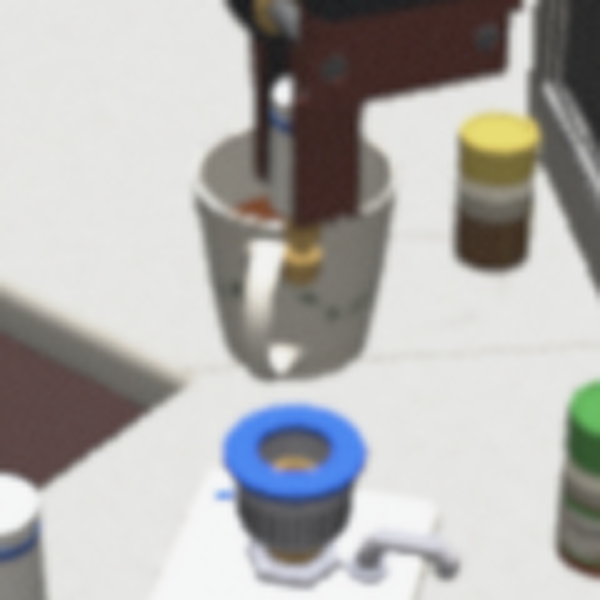

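The cartridge is out, nipple down at (300,280) in the crop, and the sleeve has snapped forward with its rim at (295,450). Now I measure the stand.

Run:
```python
from h import *
np.set_printoptions(precision=1,suppress=True)
for n in('top','side'):
    im,d=cams.get_image(n);np.savez('/tmp/s_%s.npz'%n,im=im,d=d);print(n,[(r['centre'],round(r['score'],2)) for r in boxes_of(n,'drain_stand')])
    c=proj(n,[560.4,53.4,40]);x,y=c.astype(int);print(c)
    P=cloud(n,d);w=P[max(y-35,0):y+45,max(x-40,0):x+40].reshape(-1,3);w=w[np.hypot(w[:,0]-560,w[:,1]-53)<30]
    r=w[(w[:,2]>35)&(w[:,2]<46)];print(len(r),(r.min(0)+r.max(0))/2 if len(r) else 0)
    cv2.imwrite('pics/f_%s.png'%n,cv2.resize(im[y-25:y+35,x-30:x+30,::-1],(400,400),interpolation=2))
im=np.load('/tmp/s_top.npz')['im']
g=cv2.cvtColor(im,cv2.COLOR_RGB2HSV)
x,y=proj('top',[560.4,53.4,5]).astype(int)
v=cv2.cvtColor(im,cv2.COLOR_RGB2GRAY).astype(float)
m=((v<165)).astype('uint8');k=np.zeros_like(m);k[y-27:y+28,x-27:x+28]=m[y-27:y+28,x-27:x+28]
l=cv2.connectedComponentsWithStats(k);i=1+l[2][1:,4].argmax();c=cv2.findContours((l[1]==i).astype('uint8'),0,1)[0][0];e=cv2.fitEllipse(cv2.convexHull(c));print('foot',e)
for z in(0,4,8):print(z,at_z('top',e[0],z))
cv2.imwrite('pics/f.png',np.hstack([cv2.imread('pics/f_top.png'),cv2.imread('pics/f_side.png')]))
print(get_obs()['ee_pos'])
for dx in(0,5):print('proj centre',(proj('top',[560.4+dx,53.4,40])-proj('top',[560.4,53.4,40])))
```

```text
top [([199.9, 198.1], 0.61)]
[196.8 194.2]
144 [560.5  53.2  39.6]
side []
[278.  176.5]
0 0Traceback (most recent call last):
  File "<stdin>", line 14, in <module>
cv2.error: OpenCV(4.12.0) /io/opencv/modules/imgproc/src/shapedescr.cpp:361: error: (-201:Incorrect size of input array) There should be at least 5 points to fit the ellipse in function 'fitEllipseNoDirect'
```

Run:
```python
from h import *
np.set_printoptions(precision=1,suppress=True)
im=np.load('/tmp/s_top.npz')['im']
v=cv2.cvtColor(im,cv2.COLOR_RGB2GRAY).astype(float)
x,y=proj('top',[560.4,53.4,5]).astype(int);print(x,y,v[y,x-25:x+26:3])
for th in(140,150,160):
    k=np.zeros(v.shape,'uint8');k[y-24:y+25,x-24:x+25]=(v<th)[y-24:y+25,x-24:x+25]
    l=cv2.connectedComponentsWithStats(k);i=1+l[2][1:,4].argmax();c=cv2.findContours((l[1]==i).astype('uint8'),0,1)[0][0];e=cv2.fitEllipse(cv2.convexHull(c));print('foot',th,e,at_z('top',e[0],4))
cv2.imwrite('pics/f.png',np.hstack([cv2.imread('pics/f_top.png'),cv2.imread('pics/f_side.png')]))
print(get_obs()['ee_pos'],get_obs()['qpos'])
```

```text
200 197 [158. 161. 142. 111. 113. 117. 104. 116. 115. 125.  45. 123. 115. 114.
  99. 160. 159.]
foot 140 ((199.79049682617188, 197.7469024658203), (36.06037139892578, 37.498897552490234), 64.73623657226562) [561.   54.2   4. ]
foot 150 ((199.8920135498047, 197.5382537841797), (36.753517150878906, 38.12352752685547), 60.34103012084961) [561.5  54.1   4. ]Traceback (most recent call last):
  File "<stdin>", line 8, in <module>
cv2.error: OpenCV(4.12.0) /io/opencv/modules/imgproc/src/shapedescr.cpp:361: error: (-201:Incorrect size of input array) There should be at least 5 points to fit the ellipse in function 'fitEllipseNoDirect'
```

```bash
python3 -m creep '[0.017,0.302,-0.01,0, 0.017,0.302,-0.01,0, 0.017,0.302,-0.01,0, 0.017,0.302,-0.01,0, 0.017,0.302,-0.01,0, 0.017,0.302,-0.01,0, 0.017,0.302,-0.01,0, 0.017,0.302,-0.01,0, 0.017,0.302,-0.01,0, 0.017,0.302,-0.01,0]';python3 -m creep '[0,0,0,0,0,0,0,0]'
```

```text
t: 6.8
ee_pos: [560.1, 54.6, 175.7]
orientation: [3.109, 0.449, -0.004]
ft_force: [0.3, -0.3, -0.5]
width: 24.4
grasp_force: 30.0
t: 6.97
ee_pos: [560.7, 52.9, 176.4]
orientation: [3.11, 0.443, -0.001]
ft_force: [0.2, -0.3, -0.2]
width: 24.9
grasp_force: 30.0
```

```bash
python3 -m creep '[0,0.001,-0.04,0, 0,0.001,-0.08,0, 0,0.001,-0.096,0, 0,0.001,-0.096,0, 0,0.001,-0.096,0]';python3 - <<'E'
from h import *
for n in('top','side'):
    im,d=cams.get_image(n)
    x,y=proj(n,[561,54,45]).astype(int)
    cv2.imwrite('pics/g_%s.png'%n,cv2.resize(im[y-40:y+30,x-35:x+35,::-1],(400,400),interpolation=2))
cv2.imwrite('pics/g.png',np.hstack([cv2.imread('pics/g_top.png'),cv2.imread('pics/g_side.png')]));print(get_obs()['ee_pos'])
E
```

```text
t: 7.38
ee_pos: [560.5, 54.3, 80.3]
orientation: [-3.11, -0.443, 0.003]
ft_force: [-0.0, -0.1, -0.5]
width: 24.8
grasp_force: 30.0
[562.16068301  54.85915794  82.20123618]
```

View pics/g.png

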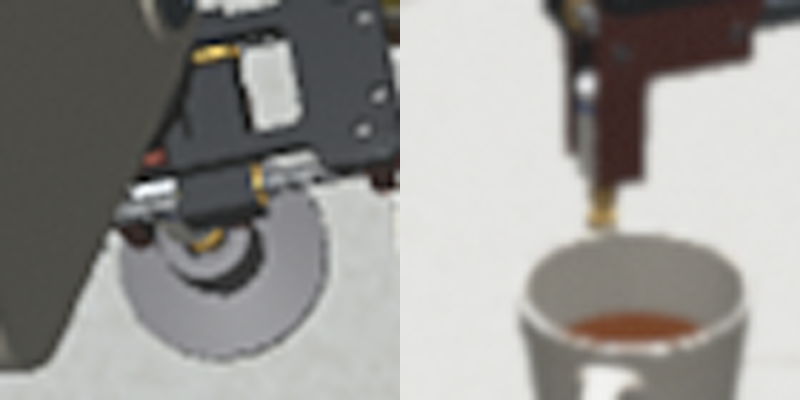

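In the left crop the top camera shows the brass nipple at (207,240) over the well. The side view is hidden by the mug. I lower it while watching the force.

```bash
python3 -m creep '[0,0,-0.004,0, 0,0,-0.008,0, 0,0,-0.008,0]';python3 -m creep '[0,0,-0.003,0, 0,0,-0.006,0, 0,0,-0.006,0]'
```

```text
t: 7.73
ee_pos: [561.1, 55.5, 73.1]
orientation: [3.11, 0.446, 0.001]
ft_force: [-0.0, -0.1, -1.2]
width: 24.5
grasp_force: 30.0
t: 7.98
ee_pos: [561.3, 55.8, 66.5]
orientation: [-3.11, -0.446, -0.001]
ft_force: [2.6, 1.3, -1.8]
width: 24.4
grasp_force: 30.0
```

```bash
python3 -m creep '[0,0,-0.005,0, 0,0,-0.01,0, 0,0,-0.01,0]';python3 -m creep '[0,0,-0.005,0, 0,0,-0.01,0, 0,0,-0.01,0]'
```

```text
t: 8.23
ee_pos: [561.0, 55.8, 55.9]
orientation: [-3.11, -0.446, -0.0]
ft_force: [2.2, 3.2, -3.0]
width: 24.5
grasp_force: 30.0
t: 8.48
ee_pos: [561.0, 55.7, 45.9]
orientation: [-3.11, -0.446, -0.0]
ft_force: [2.9, 3.6, -3.4]
width: 24.4
grasp_force: 30.0
```

```bash
python3 -m creep '[0.0005,0.0005,-0.001,0, 0.0005,0.0005,-0.002,0, 0.0005,0.0005,-0.002,0]';python3 -m creep '[0,0,-0.001,0, 0,0,-0.001,0]'
```

```text
t: 8.73
ee_pos: [561.1, 56.0, 44.6]
orientation: [3.11, 0.446, -0.001]
ft_force: [1.2, 1.6, -1.3]
width: 24.3
grasp_force: 30.0
t: 8.9
ee_pos: [561.2, 56.0, 43.8]
orientation: [3.11, 0.446, -0.0]
ft_force: [1.5, 0.8, 0.7]
width: 24.5
grasp_force: 30.0
```

```bash
python3 -m creep '[0,0,-0.001,0, 0,0,-0.001,0]';python3 -m creep '[0,0,-0.001,0, 0,0,-0.001,0]'
```

```text
t: 9.07
ee_pos: [561.4, 56.0, 43.0]
orientation: [3.11, 0.446, -0.0]
ft_force: [-0.6, 0.9, 3.2]
width: 24.6
grasp_force: 30.0
t: 9.23
ee_pos: [561.5, 56.0, 42.9]
orientation: [3.11, 0.446, 0.0]
ft_force: [-2.6, 0.6, 12.2]
width: 24.7
grasp_force: 30.0
```

It is home at TCP z 42.9, as predicted, with a firm rise of force. I release and retreat upward.

```bash
python3 -m creep '[0,0,0.001,0, 0,0,0.001,0, 0,0,0.001,0, 0,0,0.001,0]' 0.5;python3 -m creep '[0,0,0.01,0, 0,0,0.03,0, 0,0,0.07,0, 0,0,0.11,0, 0,0,0.14,0,0,0,0.14,0]';python3 -m creep '[-0.04,-0.04,0,0, -0.08,-0.08,0,0, -0.12,-0.12,0,0, -0.14,-0.16,0,0, -0.14,-0.19,0,0,-0.14,-0.19,0,0,-0.14,-0.19,0,0,-0.14,-0.19,0,0]'
python3 - <<'E'
from h import *
np.set_printoptions(precision=1,suppress=True)
for n in('top','side'):
    im,d=cams.get_image(n);P=cloud(n,d)
    for k in('cartridge','mug','olive_pot','spice_green','spice_yellow'):
        for r in boxes_of(n,k):
            c,rr=map(int,np.round(r['centre']));print(n,k,round(r['score'],2),c,rr,P[rr,c])
    x,y=proj(n,[561,54,60]).astype(int)
    w=P[y-40:y+30,x-40:x+40].reshape(-1,3);w=w[(np.hypot(w[:,0]-561,w[:,1]-55)<20)&(w[:,2]>75)];print(n,len(w),w.mean(0) if len(w) else 0,w[:,2].max() if len(w) else 0)
    cv2.imwrite('pics/i_%s.png'%n,cv2.resize(im[y-40:y+30,x-35:x+35,::-1],(400,400),interpolation=2))
cv2.imwrite('pics/i.png',np.hstack([cv2.imread('pics/i_top.png'),cv2.imread('pics/i_side.png')]))
E
```

```text
t: 9.57
ee_pos: [561.0, 55.9, 42.5]
orientation: [3.11, 0.446, -0.001]
ft_force: [-0.1, 0.6, 0.4]
width: 43.3
grasp_force: 0.0
t: 10.07
ee_pos: [565.2, 56.3, 189.8]
orientation: [3.109, 0.446, 0.017]
ft_force: [1.2, -0.3, 0.8]
width: 43.9
grasp_force: 0.0
t: 10.73
ee_pos: [420.6, -135.1, 182.8]
orientation: [-3.11, -0.44, 0.0]
ft_force: [0.0, 0.2, 0.7]
width: 43.6
grasp_force: 0.0
top cartridge 0.57 197 191 [557.2  43.5  84.6]
top cartridge 0.51 357 266 [ 429.1 -280.5   96.7]
top mug 0.81 260 182 [591.4 -78.4  58.1]
top olive_pot 0.9 402 245 [ 479.3 -371.4   69.1]
top spice_green 0.94 335 154 [ 656.  -228.7   77.7]
top spice_yellow 0.81 230 148 [655.1 -12.   74.8]
top 129 [559.6  52.4  83.2] 87.53761273333077
side cartridge 0.96 226 263 [ 435.2 -301.9   75. ]
side cartridge 0.49 276 170 [554.6  44.3  64.2]
side mug 0.62 285 199 [ 560.4 -114.1   80.3]
side olive_pot 0.69 254 309 [ 480.  -402.3   62.2]
side spice_green 0.74 285 262 [ 545.3 -259.4   29.6]
side spice_green 0.6 346 248 [ 667.  -249.4   46.6]
side spice_yellow 0.57 324 189 [665.2 -22.9  43.1]
side 49 [559.1  49.9  79.9] 82.43008171405103
```

View pics/i.png

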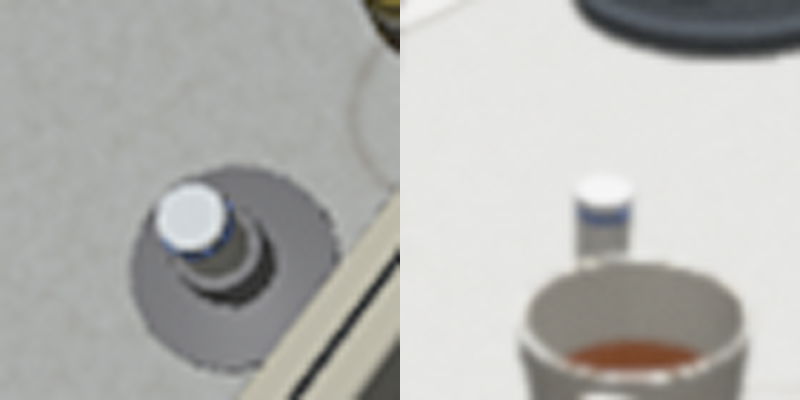

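The cartridge stands upright and fully home: top at about z 83–84, seen at (192,215) in the left crop. The mug has not moved and the arm is clear. I hand the job in.

```bash
python3 -c "
from workcell import ticket;print(ticket.close_job())"
```

```text
the job is handed in; nothing more can be done
None
```

The spent cartridge stands upright and fully home in the drain stand, the sleeve has snapped forward, and the job was handed in about 11 s into the 45 s limit; no verdict came back.

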